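# Clear the asparagus trimming board and lift away the scrap pan

### The job

Take the brush and sweep the four asparagus butt ends off the open end of the trimming board into the scrap pan, without touching them with the fingers, then leave the brush standing bristles down on the board. Then lift the pan by its carrying bar, keeping it level, and finish while still holding it in the air: steady, level, all four ends in it, its underside at least 8 cm above the table and the pan touching neither the board nor the brush. Leave the bunches, bottle, cup, tape roll and knife where they are.

Things in the scene. Friction and masses are not known exactly. Their poses are not given: they have to be found in the camera images.
- trim_board: Fixed dark wooden trimming board on feet, 190 (x) by 240 (y) mm, its top face 45 mm above the table. Origin: centre of its underside, on the table; z up. Steel fences 16 mm high on the top face along both long sides (channel between them x = -79 to 79 mm) and across the +y end (y = 106 to 120 mm). The -y end (y = -120 mm) is open, the scrap pan beyond it. Turned up to 0.3 rad from the world axes.
- scrap_pan: Loose blue open scrap pan on the table, 3 to 13 mm beyond the board's open end, 170 (x) by 130 (y) mm, walls 35 mm high, 4 mm thick (rim 10 mm below the board's top). Origin: centre of its underside; z up, x along the board's x within 0.03 rad. 0.25 to 0.5 kg, centre of mass under the carrying bar, which spans it along x above the origin on thin steel straps at its two ends.
- pan_bar (a point): Middle of the pan's wooden carrying bar, 109 mm above the pan's underside. The bar is 162 mm long (pan's x), 12 mm thick (y), 18 mm high (100 to 118 mm above the pan's underside); nothing under it but the pan 65 mm below. Axes as the pan's.
- brush: Loose block brush standing bristles down, left or right of the board. Origin: centre of the bristles' underside; z up, x along its length. Stiff dark bristles (rigid) 128 (x) by 30 (y) mm, 30 mm high; red back 132 by 40 mm, from 30 to 45 mm high; wooden grip rib 100 (x) by 24 (y) mm, from 45 to 87 mm high. 0.14 to 0.28 kg. Its two ends are alike.
- butt0: Loose asparagus butt end (one of four alike), pale with a green end: a six-sided stub 38 mm long (its x axis), 19 mm over the flats, 15 g. Origin: its centre. Starts lying on the trimming board, no farther towards the board's closed end than y = 35 mm in the board's frame.
- butt1: Loose asparagus butt end (one of four alike), pale with a green end: a six-sided stub 38 mm long (its x axis), 19 mm over the flats, 15 g. Origin: its centre. Starts lying on the trimming board, no farther towards the board's closed end than y = 35 mm in the board's frame.
- butt2: Loose asparagus butt end (one of four alike), pale with a green end: a six-sided stub 38 mm long (its x axis), 19 mm over the flats, 15 g. Origin: its centre. Starts lying on the trimming board, no farther towards the board's closed end than y = 35 mm in the board's frame.
- butt3: Loose asparagus butt end (one of four alike), pale with a green end: a six-sided stub 38 mm long (its x axis), 19 mm over the flats, 15 g. Origin: its centre. Starts lying on the trimming board, no farther towards the board's closed end than y = 35 mm in the board's frame.
- bunch_left: Bystander: tied bunch of green asparagus standing upright on the left, 70 mm across, 200 mm high. Origin: centre of its underside.
- bunch_right: Bystander: tied bunch of green asparagus standing upright on the right, 70 mm across, 200 mm high. Origin: centre of its underside.
- pot: Bystander: empty green plastic cup, 80 mm across, 80 mm high, standing on the side of the board where the brush is not. Origin: centre of its underside.
- tape_roll: Bystander: green roll of tying tape lying flat, 70 mm across, 26 mm high. Origin: centre of its underside.
- bottle: Bystander: water bottle standing on the left, 64 mm across, 200 mm high. Origin: centre of its underside.
- knife: Bystander: paring knife lying flat at the back right, orange handle, 200 mm long along its x. Origin: near its middle, on the underside.

How it is judged:
By the outcome, as a careful person would: the job done as asked, in the order asked, and still so for the second after the job is handed in, while the arm keeps its last pose, push and grip.
It also fails if it takes over 64 s, if anything falls off the work surface, if the arm or the gripper's body presses on something with over 40 N, if the wrist force passes 120 N, or if a joint passes its speed limit or range.

### The arm

A 6-joint arm with a two-finger parallel gripper is mounted at the origin on the work surface. World frame = base frame: x ahead of the robot, y to its left, z up, the work surface at z = 0. Lengths are in m, angles in rad, forces in N, time in s.
With the tool pointing down it reaches from about 0.275 to 0.85 m from the base axis. Payload 19 kg.
Tool frame: the origin (TCP) lies midway between the tips of the shut fingers; the grasp point (between the pads) lies 19 mm behind it; z points along the fingers, y is the line along which they close (so a half turn about z gives the same grasp; the last joint's range is limited). The gripper opens to 85 mm and grips with 20 to 120 N. Pads are 22 mm wide; open, the fingers measure 114 mm over their backs; the gripper's body (76 mm by 85 mm) begins 54 mm behind the grasp point. The pads swing forward as they close: fully open they stand 13 mm farther back than shut.
Start: joints at [-1.473, 0.15, 1.437, -0, 1.554, -0.134], TCP at [0.132, -0.56, 0.193] pointing down, gripper open.
Joint ranges: [-2.8, 2.8], [-0.68, 2.1], [0.12, 2.68], [-1.39, 4.53], [0.16, 2.79], [-2.81, 2.81]. Speed limits (rad/s): [1.89, 1.89, 2.22, 3.01, 3.01, 3.01].

### API

Orientations are given as a unit quaternion [w, x, y, z].
In Python, from workcell import get_state, optics, finish_job gives the robot as it stands. The module is installed in compiled form; this text tells all that it offers.
- The arm moves only by the tool drive_tool, never from a script. Its argument "steps" is a list that holds one entry, the list of rows, each a list of 7 numbers: the shift along the tool's x, y, z in cm, then the turn, a rotation vector about the tool's x, y, z in degrees, then the finger opening in cm, from 0 to 8.54. A call has 1 to 5 rows; each row is the pose to reach, as a shift and turn from the pose commanded when the call began, along the tool's axes at that moment; what a row does not reach only later rows make up. A row lasts 1/8 s, in which the tool goes at most 62.5 mm and 10.7 degrees, less where a joint would pass 70% of its speed; a pose out of reach is approached as far as the arm can. A call with a gripper value outside its range is refused whole. The fingers move at their own pace and stop on an object; the grip force is fixed at half the most. Time passes only in rows, so rows that repeat a pose let the fingers close. It gives the time, the measured TCP pose, the force, the opening and the grip force at its end, in the units of the state.
- get_state(): the state, without advancing time (a new reading comes with each control period).
- optics.capture(name): name is "side" or "top" or "wrist"; returns a dict with "pixels" (400x640x3 uint8, blue, green, red), "range_z" (400x640 float32, m along the optical axis (not along the pixel's ray), 0 where there is no reading), "intrinsics" (3x3 intrinsics, pixels), "D" ([k1, k2, p1, p2, k3] as OpenCV has them; the pictures are not rectified), "rvec" (rotation vector, rad) and "tvec" (3), from world to camera coordinates, as OpenCV has them; the wrist camera has in their place "T_tool_cam" (4x4, takes a point from camera to tool coordinates, whose origin is the TCP and whose axes are the flange's). Camera axes: x right, y down, z forward; pixel columns grow to the right and rows downward; lengths in m; the calibration is good to about 2 mm. A picture is of the moment at which its call begins: read the wrist's pose just before it.
- finish_job(): hands the job in; it is judged then, once.
Trained networks look in the newest picture that a camera, given by its name, has taken for a name from the list of things; names that differ only in an ending like _2 or _b are one class to them, and where a whole thing is asked for, a point or a joint stands for the part that bears it (a point fixed in the world has none). Each returns a list of dicts, best first, with "conf" (0 to 1); they miss things now and then, are a little off and sometimes report something else, mostly with a low value. They report only what shows in the picture. A call takes as long as a camera call.
- optics.look_for(camera, name): "pixel" ([row, column] in pixels, amid what is visible of it).
- optics.mark_of(camera, name): "pixel" ([row, column] in pixels: a listed point, or the origin of a listed thing).
The state is a dict: "time_s": time; "q": joint angles; "qvel": joint speeds; "joint_torque": joint torques, N m; "ee_pos": TCP position; "ee_rot": TCP orientation; "contact_force": force on the tool from outside, world axes, zero at the start; "wrist_torque": the same for the moment, N m; "width": finger opening in m; "gripper_force": force on a finger pad.
Only numpy, scipy, OpenCV 4.12 (cv2) and the standard library are available. Lean on these libraries where they do the work, as an engineer would, in place of code of your own. Each camera call takes 0.05 s, during which the arm holds its last target. There are 200 camera calls.

## Working session

There is one attempt and no reset: what is moved stays moved. The work goes in short steps, Python scripts to look and compute and a tool call to move; the robot and the scene stay as the last step left them, time stands still between calls to the robot, and variables do not carry over. Pictures are saved under pics/ and viewed, at most 10 in all, crops included, and the job is handed in when it is done.

Besides the shell and the picture viewer there is one more tool, called after ">>>" as name(argument=value, ...) on one line, values as JSON. drive_tool: Moves the arm, as the interface text tells. Its arguments: {"type":"object","properties":{"steps":{"type":"array"}},"required":["steps"]}

```bash
mkdir -p pics
cat > h.py <<'E'
import numpy as np, cv2
from workcell import get_state, optics, finish_job
from scipy.spatial.transform import Rotation as R
def pose():
    s=get_state(); q=s['ee_rot']; return np.array(s['ee_pos']), R.from_quat([q[1],q[2],q[3],q[0]]).as_matrix(), s
def cam(name):
    p,Rm,s=pose(); c=optics.capture(name)
    if 'rvec' in c:
        Rc=cv2.Rodrigues(np.array(c['rvec'],float))[0]; t=np.array(c['tvec'],float).ravel()
        c['R']=Rc.T; c['o']=-Rc.T@t
    else:
        T=np.array(c['T_tool_cam']); c['R']=Rm@T[:3,:3]; c['o']=p+Rm@T[:3,3]
    c['K']=np.array(c['intrinsics'],float); c['Dd']=np.array(c['D'],float)
    return c
def ray(c,px):
    u=cv2.undistortPoints(np.array([[[px[1],px[0]]]],float),c['K'],c['Dd'])[0,0]
    return c['R']@np.array([u[0],u[1],1.])
def atz(c,px,z):
    d=ray(c,px); return c['o']+d*(z-c['o'][2])/d[2]
def cloud(c):
    h,w=c['range_z'].shape
    g=np.stack(np.meshgrid(np.arange(w),np.arange(h)),-1).reshape(-1,1,2).astype(float)
    u=cv2.undistortPoints(g,c['K'],c['Dd'])[:,0]
    z=c['range_z'].reshape(-1,1)
    P=np.hstack([u,np.ones_like(z)])*z
    W=(P@c['R'].T+c['o']).reshape(h,w,3); W[c['range_z']==0]=np.nan
    return W
E
cat > a.py <<'E'
from h import *
np.set_printoptions(precision=4,suppress=True)
p,Rm,s=pose(); print(p,Rm,s['time_s'],s['width'])
Z=dict(trim_board=0,scrap_pan=0,pan_bar=.109,brush=0,butt0=.0545,bunch_left=0,bunch_right=0,pot=0,tape_roll=0,bottle=0,knife=0)
for n in ('top','side'):
    c=cam(n); cv2.imwrite(f'pics/{n}0.png',c['pixels']); np.save(n+'.npy',cloud(c)); print(n,c['o'])
    for k,z in Z.items():
        for d in optics.mark_of(n,k)[:5]:
            if d['conf']>.3: print(n,k,d['conf'],np.round(d['pixel']),atz(c,d['pixel'],z))
E
python3 a.py
```

```text
[ 0.132  -0.5593  0.1924] [[ 0.9733  0.2297 -0.0001]
 [ 0.2297 -0.9733  0.0012]
 [ 0.0001 -0.0012 -1.    ]] 0.0 0.0855172853924213
top [0.4403 0.0041 1.2747]
top trim_board 0.59 [204. 298.] [0.5765 0.0736 0.    ]
top scrap_pan 0.81 [215. 354.] [ 0.5412 -0.1157  0.    ]
top pan_bar 0.97 [212. 360.] [ 0.5413 -0.1249  0.109 ]
top brush 0.92 [225. 437.] [ 0.5135 -0.3966  0.    ]
top butt0 0.64 [210. 297.] [0.5514 0.0748 0.0545]
top butt0 0.5 [199. 321.] [ 0.5886 -0.004   0.0545]
top butt0 0.5 [187. 299.] [0.6251 0.0676 0.0545]
top butt0 0.42 [217. 317.] [0.5301 0.01   0.0545]
top bunch_left 0.84 [210. 149.] [0.5473 0.5779 0.    ]
top bunch_right 0.75 [211. 472.] [ 0.562  -0.5187  0.    ]
top pot 0.85 [227. 203.] [0.4936 0.3934 0.    ]
top tape_roll 0.78 [169. 209.] [0.6907 0.3807 0.    ]
top bottle 0.69 [232. 148.] [0.4721 0.5771 0.    ]
top bottle 0.39 [210. 152.] [0.5491 0.5681 0.    ]
top knife 0.78 [169. 418.] [ 0.7046 -0.3366  0.    ]
top knife 0.71 [205. 299.] [0.5725 0.0695 0.    ]
side [-0.1597 -0.993   1.2192]
side scrap_pan 0.93 [231. 334.] [ 0.5408 -0.113   0.    ]
side brush 0.75 [286. 375.] [ 0.499  -0.4027  0.    ]
side butt0 0.63 [199. 327.] [0.5946 0.0027 0.0545]
side butt0 0.57 [206. 310.] [0.5184 0.0118 0.0545]
side butt0 0.54 [188. 321.] [0.6174 0.0708 0.0545]
side butt0 0.47 [193. 309.] [0.559  0.0753 0.0545]
side bunch_right 0.85 [298. 411.] [ 0.5608 -0.5119  0.    ]
side pot 0.7 [172. 260.] [0.4973 0.3748 0.    ]
side tape_roll 0.57 [157. 300.] [0.706  0.3585 0.    ]
side knife 0.57 [248. 405.] [ 0.7022 -0.3436  0.    ]
```

```bash
cat > b.py <<'E'
from h import *
np.set_printoptions(precision=4,suppress=True)
im=cv2.imread('pics/top0.png'); cv2.imwrite('pics/top_c.png',cv2.resize(im[140:290,260:500],None,fx=3.3,fy=3.3,interpolation=cv2.INTER_CUBIC))
for n in('top','side'):
    W=np.load(n+'.npy'); im=cv2.imread(f'pics/{n}0.png'); hsv=cv2.cvtColor(im,cv2.COLOR_BGR2HSV)
    z=W[...,2]
    def rect(m,t):
        m=cv2.morphologyEx(m.astype('uint8'),cv2.MORPH_OPEN,np.ones((2,2)))
        q=W[m>0]; 
        if len(q)<5: print(n,t,len(q));return
        r=cv2.minAreaRect((q[:,:2]*1000).astype('float32')); print(n,t,len(q),r,'z',np.percentile(q[:,2],[5,50,95]))
    x,y=W[...,0],W[...,1]
    rect((z>.035)&(z<.07)&(abs(x-.57)<.17)&(abs(y-.07)<.17),'board')
    nb=(abs(x-.51)<.11)&(abs(y+.40)<.1)
    rect(nb&(z>.065)&(z<.11),'brush rib'); rect(nb&(z>.035)&(z<.11),'brush all')
    npn=(abs(x-.54)<.13)&(abs(y+.12)<.11)
    rect(npn&(z>.09)&(z<.13),'bar'); rect(npn&(hsv[...,0]>95)&(hsv[...,0]<130)&(hsv[...,1]>110)&(z<.045)&(z>-.01),'pan')
E
python3 b.py
```

```text
top board 4302 ((573.371337890625, 58.88428497314453), (280.5745849609375, 197.00961303710938), 77.1909408569336) z [nan nan nan]
top brush rib 364 ((513.8126220703125, -448.1042785644531), (104.513671875, 139.13450622558594), 15.10714340209961) z [nan nan nan]
top brush all 691 ((nan, nan), (0.0, 0.0), 0.0) z [nan nan nan]
top bar 239 ((539.4527587890625, -122.21280670166016), (27.0172119140625, 174.09300231933594), 75.6602554321289) z [0.0028 0.1175 0.1227]
top pan 1584 ((533.0318603515625, -120.79474639892578), (126.60208892822266, 167.11338806152344), 75.30082702636719) z [nan nan nan]
side board 1655 ((477.0517578125, -148.25909423828125), (891.5211791992188, 142.94020080566406), 50.57627868652344) z [nan nan nan]
side brush rib 264 ((532.3941650390625, -384.40472412109375), (160.58828735351562, 17.155479431152344), 18.006593704223633) z [nan nan nan]
side brush all 521 ((528.0517578125, -396.7027587890625), (174.02952575683594, 29.34857940673828), 9.587185859680176) z [nan nan nan]
side bar 178 ((418.72491455078125, -244.07989501953125), (681.2919921875, 92.28489685058594), 42.43996047973633) z [nan nan nan]
side pan 364 ((583.5413818359375, -128.31179809570312), (137.2583770751953, 70.60664367675781), 78.74456787109375) z [0.0004 0.006  0.0313]
```

View pics/side0.png

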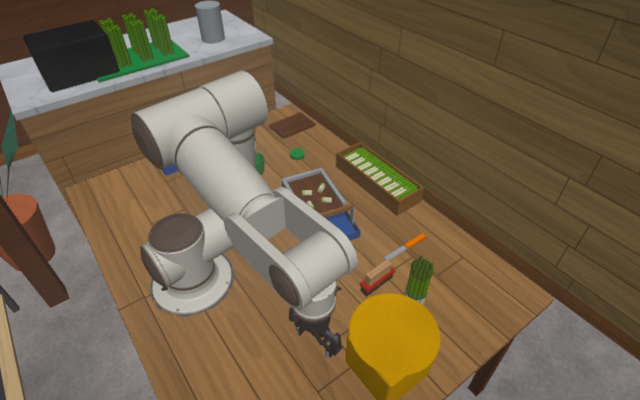

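```bash
ls pics
```

```text
side0.png
top0.png
top_c.png
```

View pics/top_c.png

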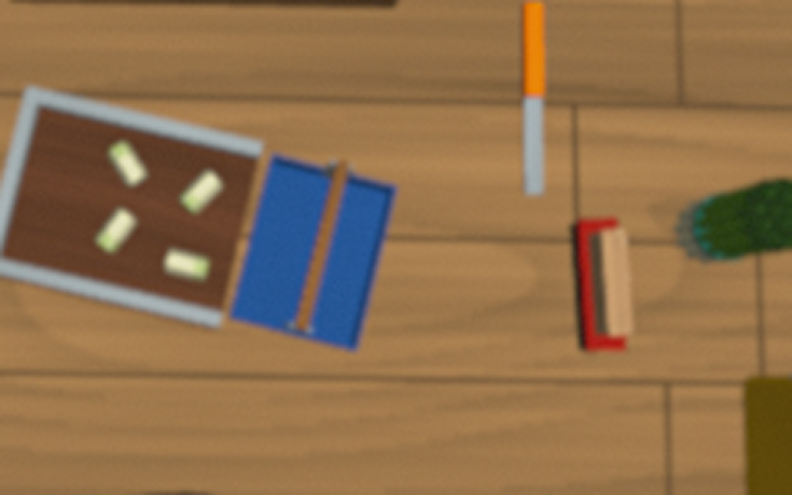

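```bash
cat > c.py <<'E'
from h import *
np.set_printoptions(precision=4,suppress=True)
c=cam('top')
f=lambda u,v,z: atz(c,[(v+.5)/3.3-.5+140,(u+.5)/3.3-.5+260],z)
def yaw(a,b): d=b-a; return np.arctan2(d[1],d[0])
A=f(262,143,.061);B=f(220,326,.061);C=f(30,87,.061)
print('board open corners',A,B,'len',np.linalg.norm(A-B),np.linalg.norm(A-C),'xaxis yaw',yaw(B,A),'yaxis yaw-90',yaw(A,C)-np.pi/2)
P=[f(*q,.035) for q in((272,155),(396,187),(356,349),(231,318))]
print('pan',np.mean(P,0),yaw(P[3],P[0]),yaw(P[2],P[1]),[np.linalg.norm(P[i]-P[i-1]) for i in range(4)])
Bk=[f(*q,.118) for q in((341,163),(303,327))]; print('bar',np.mean(Bk,0),yaw(Bk[1],Bk[0]),np.linalg.norm(Bk[0]-Bk[1]))
Q=[f(*q,.087) for q in((600,230),(626,228),(632,334),(606,336))]
print('rib',np.mean(Q,0),yaw(Q[3],Q[0]),yaw(Q[2],Q[1]),[np.linalg.norm(Q[i]-Q[i-1]) for i in range(4)])
Q=[f(*q,.045) for q in((575,220),(583,350))]; print('back left edge',Q,yaw(Q[1],Q[0]))
E
python3 c.py
```

```text
board open corners [ 0.6405 -0.0611  0.061 ] [ 0.4605 -0.0223  0.061 ] len 0.18407553631958762 0.2358156489174529 xaxis yaw -0.21232958770734828 yaxis yaw-90 -0.22324397204748037
pan [ 0.5362 -0.1153  0.035 ] -0.23397625414217035 -0.24082551059307045 [np.float64(0.16830034005847339), np.float64(0.12826973645117176), np.float64(0.16678818761569328), np.float64(0.12712949703132956)]
bar [ 0.5366 -0.1149  0.118 ] -0.22154315203764818 0.15734253913514304
rib [ 0.5079 -0.3994  0.087 ] 0.03778338126245949 0.0355077738491566 [np.float64(0.10120265166186176), np.float64(0.02528419937996934), np.float64(0.1012813313344565), np.float64(0.025049866564734923)]
back left edge [array([ 0.5711, -0.3739,  0.045 ]), array([ 0.4428, -0.3797,  0.045 ])] 0.04484869957355359
```

Run:
```python
from h import *
for n in('top','side'):
    W=np.load(n+'.npy'); hsv=cv2.cvtColor(cv2.imread(f'pics/{n}0.png'),cv2.COLOR_BGR2HSV)
    m=(abs(hsv[...,0].astype(int)-23)<4)&(hsv[...,1]>200); q=W[m]; q=q[~np.isnan(q).any(1)]
    print(n,len(q),np.percentile(q,[2,50,98],axis=0).round(3))
```

```text
top 6859 [[ 0.225 -0.751  0.029]
 [ 0.33  -0.62   0.21 ]
 [ 0.432 -0.538  0.215]]
side 7542 [[ 0.227 -0.743  0.027]
 [ 0.306 -0.657  0.209]
 [ 0.432 -0.539  0.213]]
```

View pics/top0.png

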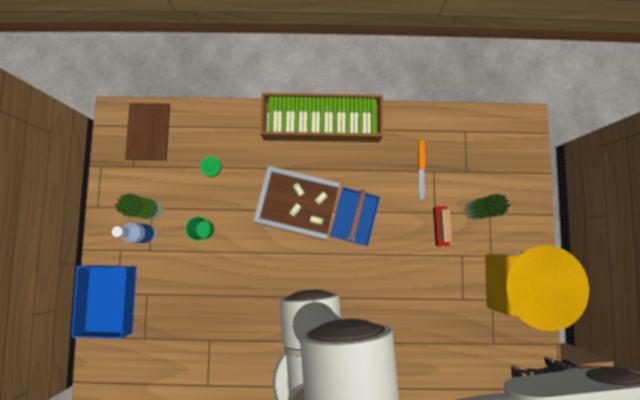

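```bash
cat > go.py <<'E'
import sys
from h import *
# args: x,y,z,yawdeg ... : prints shift(cm, tool axes) and turn about tool axes(deg) for tool-down with given x-axis yaw
np.set_printoptions(precision=2,suppress=True)
def rows(*targets):
    p,Rm,s=pose(); print('t',round(s['time_s'],2),'p',(p*1000).round(1),'yaw',np.degrees(np.arctan2(Rm[1,0],Rm[0,0])).round(1),'w',round(s['width']*1000,1),'F',np.round(s['contact_force'],1),'g',round(s['gripper_force'],1))
    for x,y,z,a in targets:
        G=R.from_euler('z',a,degrees=True).as_matrix()@np.diag([1,-1,-1])
        print(Rm.T@(np.array([x,y,z])-p)*100, np.degrees(R.from_matrix(Rm.T@G).as_rotvec()))
if __name__=='__main__': rows(*[tuple(map(float,a.split(','))) for a in sys.argv[1:]])
E
python3 go.py .18,-.41,.25,13.3 .33,-.41,.25,2.3 .508,-.3995,.25,2.3
```

```text
t 1.25 p [ 132.1 -559.6  192.9] yaw 13.3 w 85.2 F [ 0.4 -0.2 -0.2] g 0.0
[  8.1  -13.46  -5.7 ] [-0.01 -0.   -0.02]
[ 22.7  -10.01  -5.7 ] [-0.01 -0.   10.98]
[40.26 -6.94 -5.7 ] [-0.01 -0.   10.98]
```

>>> drive_tool(steps=[[[2.7,-4.5,-1.9,0,0,0,8.5],[5.4,-9,-3.8,0,0,0,8.5],[8.1,-13.5,-5.7,0,0,0,8.5],[14,-12,-5.7,0,0,5.5,8.5],[20,-10.6,-5.7,0,0,11,8.5]]])

```text
time_s: 1.88
ee_pos: [0.3038, -0.4101, 0.2512]
ee_rot: [0.001, 1.0, 0.018, 0.001]
contact_force: [-1.0, -1.7, 0.3]
width: 0.0855
gripper_force: 0.0
```

```bash
python3 go.py .508,-.3995,.25,2.3
```

```text
t 1.88 p [ 303.8 -410.1  251.2] yaw 2.0 w 85.5 F [-1.  -1.7  0.3] g 0.0
[20.44 -0.33  0.14] [ 0.14 -0.06 -0.25]
```

>>> drive_tool(steps=[[[6,-0.1,0,0,0,0,8.5],[12,-0.2,0,0,0,0,8.5],[17,-0.3,0,0,0,0,8.5],[20.4,-0.3,0,0,0,0,8.5],[20.4,-0.3,0,0,0,0,8.5]]])

```text
time_s: 2.5
ee_pos: [0.5079, -0.3987, 0.2488]
ee_rot: [-0.001, 1.0, 0.021, -0.0]
contact_force: [-0.7, 0.2, -0.5]
width: 0.085
gripper_force: 0.0
```

```bash
cat > w.py <<'E'
from h import *
c=cam('wrist'); cv2.imwrite('pics/wrist1.png',c['pixels'])
W=cloud(c); print(c['o'])
for d in optics.mark_of('wrist','brush')[:2]: print(d, atz(c,d['pixel'],0))
z=W[...,2]; q=W[(z>.078)&(z<.1)&(abs(W[...,0]-.51)<.1)&(abs(W[...,1]+.4)<.06)]
print(len(q),cv2.minAreaRect((q[:,:2]*1000).astype('float32')),np.median(q,0))
q2=W[(z>.036)&(z<.056)&(abs(W[...,0]-.51)<.1)&(abs(W[...,1]+.4)<.06)]
print(len(q2),cv2.minAreaRect((q2[:,:2]*1000).astype('float32')))
E
python3 w.py; python3 go.py .508,-.3995,.12,2.3
```

```text
[ 0.5840102  -0.39583262  0.42916155]
{'pixel': [154.9, 318.3], 'conf': 0.82} [ 0.5106005 -0.3969201  0.       ]
2059 ((507.1785888671875, -398.2191162109375), (99.69603729248047, 23.671117782592773), 2.9947330951690674) [ 0.51082381 -0.39833229  0.08637724]
1537 ((507.35943603515625, -398.08306884765625), (130.68829345703125, 39.85789489746094), 2.5029075145721436)
t 2.6 p [ 506.  -399.2  249.6] yaw 2.3 w 85.5 F [ 0.1  0.3 -0. ] g 0.0
[ 0.21  0.04 12.96] [-0.03  0.03  0.01]
```

View pics/wrist1.png

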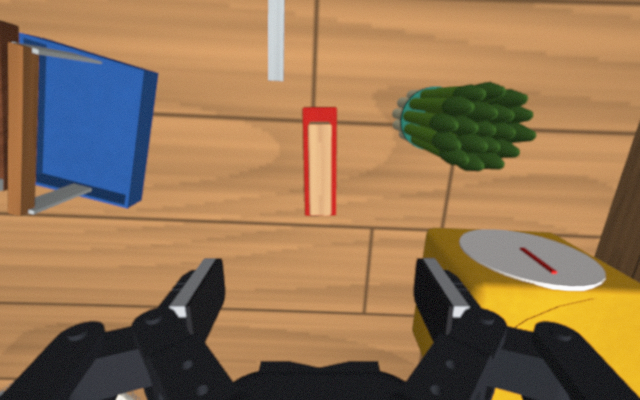

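>>> drive_tool(steps=[[[0,-0.1,6,0,0,-0.5,8.5],[0,-0.1,12,0,0,-0.5,8.5],[0,-0.1,16.5,0,0,-0.5,8.5],[0,-0.1,19.4,0,0,-0.5,8.5],[0,-0.1,19.4,0,0,-0.5,8.5]]])

```text
time_s: 3.22
ee_pos: [0.5044, -0.3979, 0.0546]
ee_rot: [-0.001, 1.0, 0.024, -0.001]
contact_force: [0.0, 0.2, 0.2]
width: 0.085
gripper_force: 0.0
```

>>> drive_tool(steps=[[[0,0,0,0,0,0,1.5],[0,0,0,0,0,0,1.5],[0,0,0,0,0,0,1.5],[0,0,0,0,0,0,1.5],[0,0,0,0,0,0,1.5]]])

```text
time_s: 3.85
ee_pos: [0.5061, -0.3983, 0.0561]
ee_rot: [-0.0, 1.0, 0.024, 0.0]
contact_force: [-0.2, -0.4, 0.0]
width: 0.0149
gripper_force: 0.0
```

Run:
```python
from h import *
p,Rm,s=pose();print(p,Rm.round(3),s['width'],s['gripper_force'],s['contact_force'])
c=cam('wrist'); c2=cam('side'); cv2.imwrite('pics/w2.png',np.vstack([cv2.resize(c['pixels'],(480,300)),cv2.resize(c2['pixels'][220:340,300:460],(400,300)) if 0 else cv2.copyMakeBorder(cv2.resize(c2['pixels'][220:340,300:460],(400,300)),0,0,0,80,0)]))
```

```text
[ 0.50610228 -0.39834744  0.05608759] [[ 0.999  0.049  0.   ]
 [ 0.049 -0.999  0.   ]
 [ 0.    -0.    -1.   ]] 0.01492490973802533 0.0 [-0.21619171 -0.44312123  0.0013503 ]
```

View pics/w2.png

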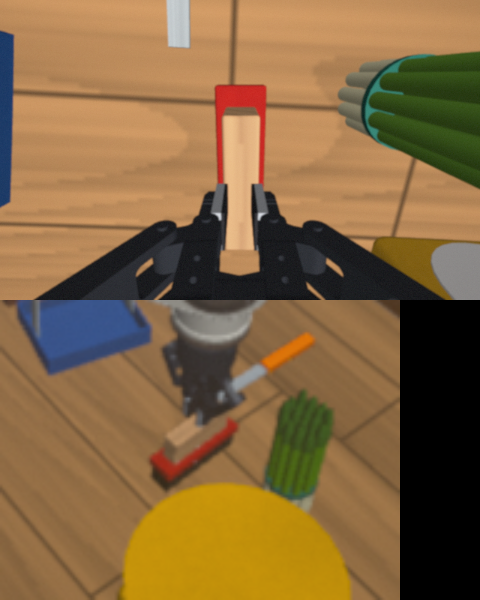

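>>> drive_tool(steps=[[[0,0,0,0,0,0,0],[0,0,0,0,0,0,0],[0,0,0,0,0,0,0]]])

```text
time_s: 4.32
ee_pos: [0.506, -0.3984, 0.056]
ee_rot: [-0.0, 1.0, 0.024, -0.0]
contact_force: [-0.2, 0.2, 0.1]
width: -0.0001
gripper_force: 0.0
```

Run:
```python
from h import *
p,Rm,s=pose();print(s['width'],s['gripper_force'],s['joint_torque'])
c=cam('wrist'); cv2.imwrite('pics/w3.png',c['pixels'])
W=cloud(c)
z=W[...,2]; q=W[(z>.07)&(z<.1)&(abs(W[...,0]-.51)<.1)&(abs(W[...,1]+.4)<.06)]
print(len(q),cv2.minAreaRect((q[:,:2]*1000).astype('float32')),np.median(q,0))
```

```text
-5.403691838758088e-05 0.0 [ 4.58772382e-03 -8.75977850e+01 -5.35744071e+01  6.59988273e-04
  1.89692531e-03 -1.17356890e-04]
4944 ((530.9132690429688, -397.7022705078125), (52.615806579589844, 24.016494750976562), 2.9607598781585693) [ 0.53552026 -0.39752727  0.08638384]
```

View pics/w3.png

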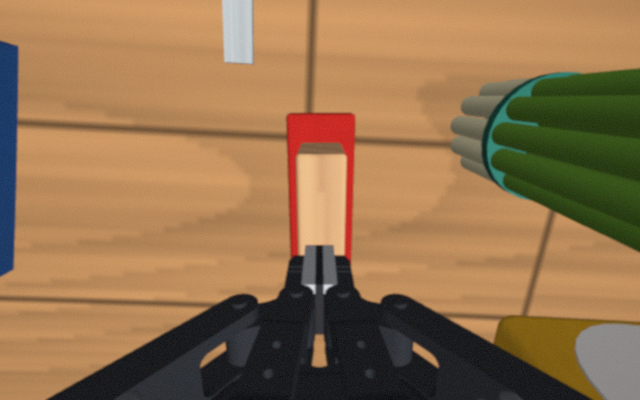

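Run:
```python
from h import *
np.set_printoptions(precision=4,suppress=True)
p,Rm,s=pose();print(p,s['time_s'])
c=cam('wrist');W=cloud(c)
for r in(235,242,248,255,265,275,285,300): print(r,W[r,312],W[r,326],c['pixels'][r,312])
print(c['T_tool_cam'])
u,_=cv2.projectPoints((np.array([[p[0],p[1],p[2]]])-c['o'])@c['R'],np.zeros(3),np.zeros(3),c['K'],c['Dd']);print(u)
```

```text
[ 0.506  -0.3983  0.056 ] 4.375
235 [ 0.5166 -0.3942  0.0873] [ 0.5162 -0.4012  0.0856] [138 187 234]
242 [ 0.5122 -0.3944  0.0859] [ 0.5127 -0.4014  0.0862] [134 185 232]
248 [ 0.5168 -0.3945  0.1022] [ 0.5166 -0.4009  0.101 ] [107 102 102]
255 [ 0.5164 -0.3947  0.1082] [ 0.5165 -0.4008  0.1079] [108 106 104]
265 [ 0.5163 -0.3949  0.1168] [ 0.5167 -0.4006  0.1171] [107 102  99]
275 [ 0.5163 -0.3951  0.1246] [ 0.5164 -0.4005  0.1243] [107 104 103]
285 [ 0.5163 -0.3952  0.1317] [ 0.5159 -0.4004  0.1306] [212 206 204]
300 [ 0.517  -0.3954  0.1419] [ 0.5175 -0.4001  0.1423] [31 30 29]
[[-0.0002 -0.9543 -0.2989  0.076 ]
 [ 1.      0.0002 -0.0014  0.0001]
 [ 0.0014 -0.2989  0.9543 -0.1804]
 [ 0.      0.      0.      1.    ]]
[[[319.2339 230.4528]]]
```

>>> drive_tool(steps=[[[0,0,0,0,0,0,8.5],[0,0,0,0,0,0,8.5],[0,0,0,0,0,0,8.5],[0,0,0,0,0,0,8.5],[0,0,1,0,0,0,8.5]]])

```text
time_s: 5.05
ee_pos: [0.5064, -0.3986, 0.0463]
ee_rot: [0.0, 1.0, 0.024, 0.0]
contact_force: [-0.9, 0.2, -0.5]
width: 0.0849
gripper_force: 0.0
```

>>> drive_tool(steps=[[[0,0,0.8,0,0,0,8.5],[0,0,1.6,0,0,0,8.5],[0,0,2.4,0,0,0,8.5],[0,0,2.4,0,0,0,8.5]]])

```text
time_s: 5.55
ee_pos: [0.5058, -0.3981, 0.0211]
ee_rot: [-0.0, 1.0, 0.024, -0.0]
contact_force: [0.3, 0.6, 0.1]
width: 0.085
gripper_force: 0.0
```

>>> drive_tool(steps=[[[0,0,0.9,0,0,0,8.5],[0,0,0.9,0,0,0,1.2],[0,0,0.9,0,0,0,1.2],[0,0,0.9,0,0,0,1.2],[0,0,0.9,0,0,0,1.2]]])

```text
time_s: 6.18
ee_pos: [0.5062, -0.3984, 0.0133]
ee_rot: [0.0, 1.0, 0.024, 0.0]
contact_force: [0.2, 0.3, 2.5]
width: 0.0233
gripper_force: 59.6
```

>>> drive_tool(steps=[[[0,0,0,0,0,0,1.2],[0,0,0,0,0,0,1.2]]])

```text
time_s: 6.42
ee_pos: [0.5062, -0.3984, 0.0133]
ee_rot: [0.0, 1.0, 0.024, 0.0]
contact_force: [-0.1, -0.2, 4.9]
width: 0.0232
gripper_force: 60.0
```

```bash
cat > y.py <<'E'
from h import *
# board frame -> world
B=np.array([.577,.0755]); a=-.22
ex=np.array([np.cos(a),np.sin(a)]); ey=np.array([-ex[1],ex[0]])
def b2w(x,y): return B+x*ex+y*ey
print('sweep start(y=78,85)',b2w(0,.078),b2w(0,.085),'end(-.108)',b2w(0,-.108))
for k in((.546,.0748),(.5514,.0748),(.5886,-.004),(.6251,.0676),(.5301,.01)): d=np.array(k)-B; print((d@ex*1000).round(),(d@ey*1000).round())
E
python3 y.py; python3 go.py .506,-.398,.14,-12.6
```

```text
sweep start(y=78,85) [0.59402191 0.15162   ] [0.59554952 0.15845128] end(-.108) [ 0.5534312  -0.02989692]
-30.0 -7.0
-25.0 -6.0
29.0 -75.0
49.0 3.0
-31.0 -74.0
t 6.42 p [ 506.2 -398.4   13.3] yaw 2.8 w 23.2 F [-0.1 -0.2  4.9] g 60.0
[ -0.01  -0.04 -12.67] [ 0.01 -0.02 15.38]
```

>>> drive_tool(steps=[[[0,0,-4,0,0,0,1.2],[0,0,-8,0,0,0,1.2],[0,0,-13,0,0,0,1.2],[0,0,-17,0,0,7,1.2],[0,0,-17,0,0,15.4,1.2]]])

```text
time_s: 7.05
ee_pos: [0.5068, -0.3992, 0.1864]
ee_rot: [0.002, 0.994, -0.112, 0.002]
contact_force: [0.0, 0.8, -3.7]
width: 0.023
gripper_force: 59.7
```

```bash
python3 go.py .536,-.20,.18,-12.6 .5966,.1449,.18,-12.6
```

```text
t 7.05 p [ 506.8 -399.2  186.4] yaw -12.9 w 23.0 F [ 0.   0.8 -3.7] g 59.7
[ -1.59 -20.07   0.58] [ 0.15 -0.23 -0.27]
[ -3.37 -55.04   0.48] [ 0.15 -0.23 -0.27]
```

>>> drive_tool(steps=[[[-0.3,-4,0,0,0,-0.3,1.2],[-0.7,-10,0,0,0,-0.3,1.2],[-1,-16,0,0,0,-0.3,1.2],[-1.3,-22,0,0,0,-0.3,1.2],[-1.7,-28,0,0,0,-0.3,1.2]]])

```text
time_s: 7.68
ee_pos: [0.5505, -0.1195, 0.1827]
ee_rot: [-0.0, 0.994, -0.107, -0.0]
contact_force: [1.6, 0.4, -1.7]
width: 0.0233
gripper_force: 59.8
```

>>> drive_tool(steps=[[[-0.4,-6,0,0,0,0,1.2],[-0.7,-12,0,0,0,0,1.2],[-1.1,-18,0,0,0,0,1.2],[-1.5,-24,0,0,0,0,1.2],[-1.6,-26.5,0,0,0,0,1.2]]])

```text
time_s: 8.3
ee_pos: [0.5912, 0.144, 0.1825]
ee_rot: [-0.0, 0.994, -0.106, -0.0]
contact_force: [0.2, -0.8, -2.8]
width: 0.0234
gripper_force: 59.9
```

```bash
cat > v.py <<'E'
from h import *
import sys
np.set_printoptions(precision=4,suppress=True)
B=np.array([.577,.0755]); a=-.22
ex=np.array([np.cos(a),np.sin(a)]); ey=np.array([-ex[1],ex[0]])
p,Rm,s=pose(); d=p[:2]-B; print('tcp in board mm',d@ex*1e3,d@ey*1e3,p[2],np.arctan2(Rm[1,0],Rm[0,0]))
for n in ('top','side'):
    c=cam(n); cv2.imwrite(f'pics/{n}_{sys.argv[1]}.png',c['pixels'])
    for k,z in(('butt0',.0545),('brush',p[2]-.0133)):
        for q in optics.mark_of(n,k)[:6]:
            w=atz(c,q['pixel'],z)[:2]-B; print(n,k,q['conf'],np.round(q['pixel']),(w@ex*1e3).round(),(w@ey*1e3).round())
E
python3 v.py 1;python3 go.py .5966,.1449,.18,-12.6 .5966,.1449,.060,-12.6
```

```text
tcp in board mm -1.0649829354093185 69.93638884326165 0.18246524759537958 -0.21247269962561882
top butt0 0.55 [218. 316.] -35.0 -75.0
top butt0 0.48 [197. 322.] 33.0 -75.0
top butt0 0.42 [192. 296.] 33.0 11.0
top butt0 0.37 [210. 294.] -27.0 3.0
top butt0 0.2 [209. 151.] -132.0 455.0
top brush 0.62 [189. 272.] 10.0 71.0
top brush 0.27 [169. 420.] 171.0 -343.0
side butt0 0.6 [185. 319.] 38.0 24.0
side butt0 0.44 [205. 310.] -42.0 -74.0
side butt0 0.43 [200. 326.] 27.0 -74.0
side butt0 0.43 [193. 307.] -25.0 -4.0
side brush 0.71 [165. 306.] -13.0 36.0
t 8.6 p [591.4 140.  182.9] yaw -12.4 w 23.3 F [ 0.4 -0.4 -1.4] g 59.9
[ 0.4  -0.59  0.29] [0.02 0.02 0.24]
[ 0.41 -0.59 12.29] [0.02 0.02 0.24]
```

>>> drive_tool(steps=[[[0.4,-0.9,0,0,0,0.2,1.2],[0.4,-0.9,4,0,0,0.2,1.2],[0.4,-0.9,8,0,0,0.2,1.2],[0.4,-0.9,10.5,0,0,0.2,1.2],[0.4,-0.9,10.5,0,0,0.2,1.2]]])

```text
time_s: 9.22
ee_pos: [0.5967, 0.1485, 0.0764]
ee_rot: [0.0, 0.994, -0.109, -0.002]
contact_force: [-0.4, -0.8, -1.7]
width: 0.0237
gripper_force: 59.8
```

```bash
python3 v.py 2;python3 go.py .5966,.1449,.06,-12.6
```

```text
tcp in board mm 3.248612071272963 75.54963322417993 0.07637970598169273 -0.21929167256017312
top butt0 0.68 [193. 275.] 11.0 76.0
top butt0 0.59 [209. 298.] -20.0 -11.0
top butt0 0.52 [218. 318.] -35.0 -78.0
top butt0 0.46 [197. 321.] 33.0 -74.0
top butt0 0.46 [189. 299.] 42.0 3.0
top brush 0.77 [193. 276.] 12.0 72.0
top brush 0.19 [201. 296.] 1.0 3.0
side butt0 0.63 [185. 318.] 35.0 25.0
side butt0 0.62 [193. 312.] -8.0 -8.0
side butt0 0.58 [207. 311.] -41.0 -83.0
side butt0 0.42 [199. 326.] 29.0 -65.0
side brush 0.58 [177. 309.] 15.0 79.0
t 9.53 p [598.  148.9  79.3] yaw -12.5 w 23.4 F [-0.5 -0.  -2.3] g 59.8
[-0.05  0.42  1.93] [-0.04 -0.1   0.08]
```

>>> drive_tool(steps=[[[0,0,0.8,0,0,0,1.2],[0,0,1.6,0,0,0,1.2],[0,0,1.6,0,0,0,1.2]]])

```text
time_s: 9.9
ee_pos: [0.5968, 0.1488, 0.061]
ee_rot: [0.0, 0.994, -0.109, -0.001]
contact_force: [-0.8, -0.0, -2.3]
width: 0.0229
gripper_force: 59.8
```

```bash
for i in 1 2 3; do python3 go.py .5664,.0168,.06,-12.6 .5525,-.0521,.06,-12.6; python3 -c "from h import *;cam('side')"; done
```

```text
t 9.9 p [596.8 148.8  61. ] yaw -12.5 w 22.9 F [-0.8 -0.  -2.3] g 59.8
[-0.11 13.55  0.1 ] [0.02 0.09 0.08]
[ 0.03 20.57  0.11] [0.02 0.09 0.08]
t 9.95 p [597.1 148.8  61.6] yaw -12.5 w 23.3 F [ 0.8  0.5 -1.9] g 59.8
[-0.14 13.56  0.16] [0.01 0.05 0.08]
[-0.   20.58  0.16] [0.01 0.05 0.08]
t 10.0 p [597.3 148.9  61.9] yaw -12.5 w 22.9 F [-0.  -0.5 -3. ] g 59.8
[-0.16 13.56  0.19] [-0.    0.02  0.08]
[-0.02 20.59  0.19] [-0.    0.02  0.08]
```

>>> drive_tool(steps=[[[0,1,0.1,0,0,0,1.2],[0,2.5,0.1,0,0,0,1.2],[0,4.5,0.1,0,0,0,1.2],[0,6.5,0.1,0,0,0,1.2],[0,8.5,0.1,0,0,0,1.2]]])

```text
time_s: 10.68
ee_pos: [0.5786, 0.0642, 0.0611]
ee_rot: [-0.0, 0.994, -0.109, 0.0]
contact_force: [0.5, 0.9, -2.7]
width: 0.0229
gripper_force: 59.9
```

>>> drive_tool(steps=[[[0,1.8,0,0,0,0,1.2],[0,3.6,0,0,0,0,1.2],[0,5.4,0,0,0,0,1.2],[0,7,0,0,0,0,1.2],[0,7,0,0,0,0,1.2]]])

```text
time_s: 11.3
ee_pos: [0.5636, -0.0036, 0.061]
ee_rot: [0.0, 0.994, -0.11, -0.0]
contact_force: [-0.0, -0.0, -2.0]
width: 0.0232
gripper_force: 60.0
```

```bash
python3 v.py 3;python3 go.py .5525,-.0521,.06,-12.6
```

```text
tcp in board mm 4.1808151553357815 -80.15117013992598 0.061040363010398516 -0.21974352223846536
top butt0 0.51 [216. 329.] -18.0 -112.0
top brush 0.69 [208. 322.] 1.0 -83.0
side butt0 0.58 [222. 337.] 16.0 -198.0
side butt0 0.55 [228. 320.] -54.0 -202.0
side butt0 0.5 [202. 313.] -23.0 -60.0
side butt0 0.44 [204. 331.] 36.0 -99.0
side butt0 0.38 [208. 318.] -18.0 -101.0
side brush 0.77 [206. 323.] 6.0 -94.0
t 11.6 p [563.8  -2.   61. ] yaw -12.5 w 23.0 F [-0.7 -0.7 -2.8] g 60.0
[-0.02  5.13  0.1 ] [-0.01  0.01  0.12]
```

>>> drive_tool(steps=[[[0,1.2,0,0,0,0,1.2],[0,2.5,0,0,0,0,1.2],[0,3.8,0,0,0,0,1.2],[0,5,0,0,0,0,1.2],[0,5,0,0,0,0,1.2]]])

```text
time_s: 12.22
ee_pos: [0.5528, -0.0523, 0.0611]
ee_rot: [-0.0, 0.994, -0.11, 0.0]
contact_force: [-0.1, -0.8, -2.8]
width: 0.0236
gripper_force: 59.9
```

>>> drive_tool(steps=[[[0,-2.5,0,0,0,0,1.2],[0,-6,0,0,0,0,1.2],[0,-10,0,0,0,0,1.2],[0,-14,0,0,0,0,1.2],[0,-16,0,0,0,0,1.2]]])

```text
time_s: 12.85
ee_pos: [0.5877, 0.1069, 0.061]
ee_rot: [-0.0, 0.994, -0.108, -0.0]
contact_force: [0.1, -0.8, -2.5]
width: 0.0233
gripper_force: 60.1
```

```bash
python3 v.py 4;python3 - <<'E'
import cv2,numpy as np
a=cv2.imread('pics/top_4.png')[150:260,240:400];b=cv2.imread('pics/side_4.png')[160:270,260:420]
cv2.imwrite('pics/m4.png',cv2.resize(np.hstack([a,b]),None,fx=2.5,fy=2.5,interpolation=cv2.INTER_CUBIC))
E
```

```text
tcp in board mm 3.609765584870692 33.019037124590234 0.0609622900563721 -0.21700326973770243
top butt0 0.66 [223. 344.] -30.0 -164.0
top butt0 0.6 [218. 340.] -18.0 -150.0
top butt0 0.52 [204. 343.] 31.0 -149.0
top butt0 0.5 [207. 346.] 22.0 -159.0
top brush 0.73 [207. 149.] -129.0 465.0
top brush 0.65 [194. 292.] 21.0 22.0
side butt0 0.58 [215. 333.] 18.0 -160.0
side butt0 0.45 [221. 334.] 9.0 -193.0
side butt0 0.44 [230. 321.] -56.0 -212.0
side butt0 0.37 [224. 322.] -42.0 -185.0
```

View pics/m4.png

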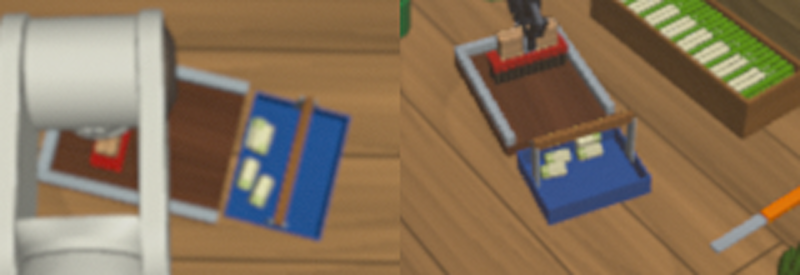

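All four ends lie in the pan and the board is clear. Now I'll set the brush down.

>>> drive_tool(steps=[[[0,0,0.1,0,0,0,1.2],[0,0,0.2,0,0,0,1.2],[0,0,0.2,0,0,0,1.2]]])

```text
time_s: 13.52
ee_pos: [0.5876, 0.1047, 0.0589]
ee_rot: [-0.0, 0.994, -0.109, -0.0]
contact_force: [0.1, -0.1, -2.1]
width: 0.0232
gripper_force: 60.1
```

>>> drive_tool(steps=[[[0,0,0.05,0,0,0,1.2],[0,0,0.1,0,0,0,1.2],[0,0,0.1,0,0,0,1.2]]])

```text
time_s: 13.9
ee_pos: [0.5877, 0.1049, 0.0583]
ee_rot: [-0.0, 0.994, -0.109, 0.0]
contact_force: [-1.7, -1.0, 2.7]
width: 0.023
gripper_force: 60.5
```

>>> drive_tool(steps=[[[0,0,0,0,0,0,8.5],[0,0,0,0,0,0,8.5],[0,0,0,0,0,0,8.5],[0,0,0,0,0,0,8.5],[0,0,-3,0,0,0,8.5]]])

```text
time_s: 14.52
ee_pos: [0.5864, 0.1048, 0.0864]
ee_rot: [0.0, 0.994, -0.109, -0.002]
contact_force: [0.4, 0.1, 1.1]
width: 0.0848
gripper_force: 0.0
```

>>> drive_tool(steps=[[[0,0,-5,0,0,0,8.5],[0,0,-10,0,0,0,8.5],[0,4,-12,0,0,0,8.5],[0,9,-12,0,0,0,8.5],[0,14,-12,0,0,0,8.5]]])

```text
time_s: 15.15
ee_pos: [0.5569, -0.033, 0.2083]
ee_rot: [-0.0, 0.994, -0.109, 0.0]
contact_force: [-0.0, 0.5, -0.6]
width: 0.085
gripper_force: 0.0
```

```bash
python3 v.py 5
cat > bar.py <<'E'
from h import *
c=cam('wrist'); cv2.imwrite('pics/w5.png',c['pixels']); W=cloud(c); z=W[...,2]
q=W[(z>.109)&(z<.125)&(abs(W[...,0]-.537)<.12)&(abs(W[...,1]+.115)<.06)]
print(len(q),cv2.minAreaRect((q[:,:2]*1000).astype('float32')),np.median(q,0))
for d in optics.mark_of('wrist','pan_bar')[:2]: print(d,atz(c,d['pixel'],.109))
q=W[(z>.078)&(z<.15)&(abs(W[...,0]-.588)<.1)&(abs(W[...,1]-.105)<.08)]
if len(q): print('brush',cv2.minAreaRect((q[:,:2]*1000).astype('float32')),np.median(q,0))
E
python3 bar.py; python3 go.py .5366,-.115,.12,-12.7
```

```text
tcp in board mm 4.023107027906441 -110.26256328436102 0.20832691318734212 -0.21785109930773466
top butt0 0.61 [220. 339.] -25.0 -148.0
top butt0 0.49 [228. 345.] -44.0 -172.0
top butt0 0.27 [211. 150.] -141.0 458.0
top brush 0.84 [199. 288.] -11.0 16.0
side butt0 0.56 [223. 325.] -28.0 -185.0
side butt0 0.55 [229. 322.] -52.0 -210.0
side butt0 0.53 [220. 335.] 13.0 -187.0
side butt0 0.46 [215. 333.] 19.0 -160.0
side brush 0.89 [189. 311.] -59.0 -133.0
side brush 0.45 [171. 260.] -197.0 42.0
2941 ((535.919189453125, -114.5166244506836), (12.960373878479004, 161.64527893066406), 76.3552474975586) [ 0.54726582 -0.11622724  0.11714065]
{'pixel': [190.3, 417.0], 'conf': 0.67} [ 0.53549795 -0.11506869  0.109     ]
brush ((588.7281494140625, 103.8232421875), (40.23097229003906, 131.3504638671875), 77.51992797851562) [0.59641245 0.09561691 0.11907435]
t 15.55 p [557.4 -30.8 207.9] yaw -12.4 w 85.2 F [-0.5 -0.7 -0.1] g 0.0
[-0.22  8.67  8.79] [-0.01  0.01  0.25]
```

```bash
python3 go.py .536,-.1145,.208,-13.6 .536,-.1145,.046,-13.6
```

```text
t 15.55 p [557.4 -30.8 207.9] yaw -12.4 w 85.2 F [-0.5 -0.7 -0.1] g 0.0
[-0.29  8.63 -0.01] [-0.01  0.01  1.15]
[-0.29  8.64 16.19] [-0.01  0.01  1.15]
```

>>> drive_tool(steps=[[[-0.2,5,0,0,0,1.2,8.5],[-0.3,8.6,0,0,0,1.2,8.5],[-0.3,8.6,4,0,0,1.2,8.5],[-0.3,8.6,8,0,0,1.2,8.5],[-0.3,8.6,8,0,0,1.2,8.5]]])

```text
time_s: 16.18
ee_pos: [0.5345, -0.1139, 0.1257]
ee_rot: [-0.001, 0.993, -0.119, -0.002]
contact_force: [0.1, 1.7, 1.1]
width: 0.0849
gripper_force: 0.0
```

```bash
python3 bar.py; python3 go.py .536,-.1145,.046,-13.6
```

```text
4832 ((536.0030517578125, -113.34710693359375), (16.475332260131836, 161.75115966796875), 75.06395721435547) [ 0.55042041 -0.11775187  0.117419  ]
{'pixel': [218.3, 314.6], 'conf': 0.8} [ 0.53645693 -0.11145174  0.109     ]
brush ((581.2398681640625, 87.3022232055664), (34.15211486816406, 134.63597106933594), 63.564083099365234) [0.56966492 0.09249436 0.08931809]
t 16.27 p [ 536.3 -114.7  129.3] yaw -13.7 w 85.0 F [0.  0.3 0.5] g 0.0
[-0.04 -0.01  8.33] [-0.   -0.04 -0.06]
```

>>> drive_tool(steps=[[[0,0,3,0,0,0,8.5],[0,0,6,0,0,0,8.5],[0,0,8.2,0,0,0,8.5],[0,0,8.2,0,0,0,0.3],[0,0,8.2,0,0,0,0.3]]])

```text
time_s: 16.9
ee_pos: [0.5368, -0.1153, 0.048]
ee_rot: [0.0, 0.993, -0.119, 0.001]
contact_force: [-0.6, -0.1, 0.6]
width: 0.0512
gripper_force: 0.0
```

>>> drive_tool(steps=[[[0,0,0,0,0,0,0.3],[0,0,0,0,0,0,0.3],[0,0,0,0,0,0,0.3],[0,0,0,0,0,0,0.3]]])

```text
time_s: 17.4
ee_pos: [0.5361, -0.1151, 0.0467]
ee_rot: [0.0, 0.993, -0.119, 0.0]
contact_force: [-1.7, 1.5, 6.4]
width: 0.0109
gripper_force: 60.4
```

>>> drive_tool(steps=[[[0,0,-0.5,0,0,0,0.3],[0,0.3,-1.5,0,0,0,0.3],[0,0.8,-3,0,0,0,0.3],[0,1.5,-5,0,0,0,0.3],[0,2.3,-7,0,0,0,0.3]]])

```text
time_s: 18.02
ee_pos: [0.5302, -0.1379, 0.1176]
ee_rot: [0.0, 0.993, -0.119, 0.0]
contact_force: [0.4, -1.0, -4.4]
width: 0.0112
gripper_force: 58.8
```

>>> drive_tool(steps=[[[0,1,-2,0,0,0,0.3],[0,2,-4,0,0,0,0.3],[0,2.5,-5.5,0,0,0,0.3],[0,2.7,-6,0,0,0,0.3],[0,2.7,-6,0,0,0,0.3]]])

```text
time_s: 18.65
ee_pos: [0.5238, -0.1636, 0.176]
ee_rot: [-0.0, 0.993, -0.119, -0.0]
contact_force: [0.7, -0.2, -4.6]
width: 0.0113
gripper_force: 58.7
```

```bash
python3 go.py .536,-.1145,.046,-13.6
python3 - <<'E'
from h import *
np.set_printoptions(precision=4,suppress=True)
pics=[]
for n,(r,k) in(('top',(150,240)),('side',(140,240))):
    c=cam(n); pics.append(c['pixels'][r:r+120,k:k+180])
    for q in optics.mark_of(n,'butt0')[:5]: print(n,q['conf'],atz(c,q['pixel'],.145))
    for k2,z in(('brush',.045),('scrap_pan',.13)):
        for q in optics.mark_of(n,k2)[:1]: print(n,k2,q['conf'],atz(c,q['pixel'],z))
    W=cloud(c); hsv=cv2.cvtColor(c['pixels'],cv2.COLOR_BGR2HSV)
    m=(hsv[...,0]>95)&(hsv[...,0]<130)&(hsv[...,1]>110)&(abs(W[...,0]-.53)<.15)&(abs(W[...,1]+.16)<.15)&(W[...,2]>.06)
    q=W[m]; f=q[q[:,2]<np.percentile(q[:,2],40)] if len(q) else q
    A=np.c_[q[:,:2]-q[:,:2].mean(0),np.ones(len(q))]; fl=q[:,2]<.152
    for _ in range(3):
        s=np.linalg.lstsq(A[fl],q[fl,2],rcond=None)[0]; fl=abs(q[:,2]-A@s)<.006
    print(n,len(q),fl.sum(),'floor plane slopes',s,np.percentile(q[:,2],[2,50,98]))
cv2.imwrite('pics/m6.png',cv2.resize(np.hstack(pics),None,fx=2.2,fy=2.2,interpolation=cv2.INTER_CUBIC))
E
```

```text
t 18.65 p [ 523.8 -163.6  176. ] yaw -13.7 w 11.3 F [ 0.7 -0.2 -4.6] g 58.7
[ 0.02 -5.06 13.  ] [-0.01  0.   -0.12]
top 0.6 [ 0.5679 -0.1316  0.145 ]
top brush 0.67 [0.5915 0.1047 0.045 ]
top scrap_pan 0.86 [ 0.5129 -0.1722  0.13  ]
top 484 387 floor plane slopes [-0.0012 -0.0062  0.1347] [0.131  0.1354 0.2945]
side 0.52 [ 0.5133 -0.1079  0.145 ]
side 0.51 [ 0.5587 -0.1334  0.145 ]
side 0.5 [ 0.5689 -0.1008  0.145 ]
side 0.39 [ 0.4943 -0.1293  0.145 ]
side brush 0.97 [0.5783 0.0987 0.045 ]
side scrap_pan 0.85 [ 0.5323 -0.1689  0.13  ]
side 972 638 floor plane slopes [-0.0147 -0.04    0.135 ] [0.1294 0.1363 0.1665]
```

View pics/m6.png

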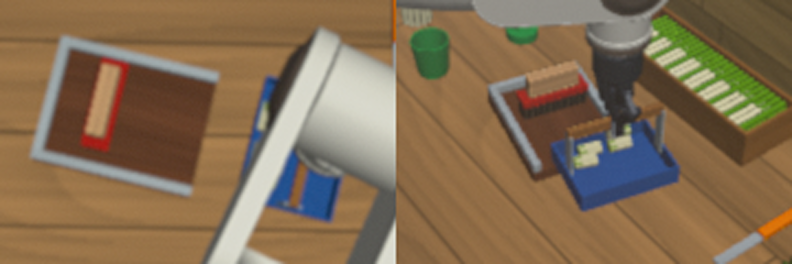

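The pan is level with its floor at about 135 mm. All four ends are in it and the brush is standing on the board. I'll hold briefly, then hand in.

>>> drive_tool(steps=[[[0,0,0,0,0,0,0.3],[0,0,0,0,0,0,0.3],[0,0,0,0,0,0,0.3],[0,0,0,0,0,0,0.3]]])

```text
time_s: 19.55
ee_pos: [0.5239, -0.1636, 0.176]
ee_rot: [-0.0, 0.993, -0.119, 0.0]
contact_force: [0.1, 0.6, -3.1]
width: 0.0117
gripper_force: 58.8
```

```bash
python3 -c "
from workcell import finish_job
print(finish_job())"
```

```text
the job is handed in; nothing more can be done
None
```

Job handed in at about 19.6 s: all four ends are swept into the pan, the brush stands bristles down on the board, and the pan is held steady and level with its underside about 13 cm above the table; the fingertips turned out to sit about 44 mm above the reported TCP, so the first brush grasp closed on nothing and I corrected for it.

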